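# Load the slide carrier and lock the stage collar

## Task

Push the slide carrier along its channel, under the low microscope head, until it is fully home against its end stop, leaving the lock collar open while you do so. Then turn the lock collar by its lever until the lever points at the raised locked mark on the stage, with the carrier still fully home, and let go. Do not knock the microscope head or move the other things on the bench.

Things in the scene. Friction and masses are not known exactly. Their poses are not given: they have to be found in the camera images.
- scope: Fixed microscope: white foot, black stage plate, white column. Origin on the bench right below the carrier's rear face when fully home, on the channel's middle line; x along the channel in the pushing direction (about the robot's -y), z up. Stage floor 70 mm above the origin, x -155 to 130, y -150 to 130 mm. Channel 56 mm wide between 5 mm high rails. Column x 35-105, y 68-118, 235 mm high.
- head: Fixed head, same frame as the scope, top 290 mm above the bench. A flat white hood covers the channel: x -18 to 85, y -45 to 72 mm, underside 45 mm above the stage floor, 20 thick; the carrier's rear ends 18 mm in under it, so the tool must lean back about 40 degrees, tips forward, to follow. Above it a tube (radius 36 about x 55), an arm (x 15-108, y -42 to 118) and eyepieces to +x.
- carrier: Loose aluminium slide carrier, 0.2 kg, 100 mm long (x), 52 wide, 10 thick, lying flat in the channel, a glass slide on top; at its rear end an upright push plate 46 mm wide, 8 thick, its top 24 mm above the underside. Origin under its centre; x forward. Home: its front meets an end stop 12 mm high, at x 100 mm in the scope's frame. It starts 45 to 95 mm short of home.
- tail (a point): Centre of the carrier's rear face, 12 mm above its underside, 50 mm behind its centre: the place to push. Axes as the carrier. It is at x 0, y 0 in the scope's frame when the carrier is fully home.
- collar (a joint): Lock collar's angle, rad, about a vertical axis; grows counter-clockwise seen from above, 0 to 2.1. Locked mark at 1.5; open below 0.6; starts at 0 to 0.35. No stop or detent at the mark. Friction 0.12 N m; stays where left. Dark ribbed ring, radius 20, top 30 mm above the stage floor. Its flat lobe (radius 40 mm) swings in behind the home carrier; the carrier blocks it if over 5 mm short of home.
- pin (a point): Middle of an upright steel pin on the collar's lever, 58 mm from the collar axis: diameter 14 mm, from 14 to 38 mm above the stage floor, this point at 26. The lever is a flat bar 12 mm wide, 8 to 14 mm above the floor, with a pointed end 74 mm from the axis. In the scope's frame it points at 200 degrees (from +x to +y) plus the joint angle: to -x when open, to -y (the robot's side) when locked.
- collar_axis (a point): Point on the collar's axis at stage floor height, fixed on the scope at x -36, y -52, z 70 mm; axes as the scope. A steel post 36 mm high stands here.
- lock_mark (a point): Middle of the locked mark's top: a short raised white bar 12 x 5 x 4 mm on the black stage, lying radially 80 mm from the collar axis. Locked is when the lever's pointed end is in line with it. Axes as the scope.
- rack: Bystander: white test tube rack 200 x 70 x 75 mm with three glass tubes to 104 mm; origin under its centre.
- slidebox: Bystander: grey slide box 90 x 75 x 30 mm; origin under its centre.
- jar: Bystander: black jar, radius 24, height 85 mm; origin under its centre.
- flask: Bystander: amber bottle, radius 26, height 120 mm; origin under its centre.
Not all that is in view belongs to the job. Leave any brown or pink look-alike of the carrier alone.

How it is judged:
On the way, in this order (a step that is already met when the one before it is completed fails the run):
1. the carrier is fully home (within 4 mm) while the collar is still open (below 0.6 rad) (x of tail in the frame of scope above -0.004 m and value of joint collar below 0.6 rad), for 0.2 s.
2. the collar is turned to its locked mark (within 0.1 rad) with the carrier home (value of joint collar between 1.4 and 1.6 rad and x of tail in the frame of scope above -0.004 m), for 0.2 s.
At the end, for the whole second after the job is handed in: The collar stands within 0.1 rad of its locked mark (1.5 rad), the carrier lies flat in its channel within 4 mm of fully home, and both are at rest (all of step 2 and x of tail in the frame of scope below 0.006 m and y of tail in the frame of scope between -0.005 and 0.005 m and z of tail in the frame of scope below 0.086 m and angle between tail's own z axis and vertical below 0.06 rad and linear speed of carrier below 0.01 m/s and velocity of joint collar between -0.05 and 0.05 rad/s); the robot touches nothing.
It fails at once if the microscope head is struck with more than 10 N (contact force between any of the arm, the fingers and head above 10 N).
It fails at once if a bystander is moved by more than 15 mm (distance of any of rack, slidebox, jar, flask from where it was at the start of the episode above 0.015 m).
It also fails if it takes over 58 s, if anything falls off the work surface, if the arm or the gripper's body presses on something with over 40 N, if the wrist force passes 120 N, or if a joint passes its speed limit or range.

## Robot

A 6-joint arm with a two-finger parallel gripper is mounted at the origin on the work surface. World frame = base frame: x ahead of the robot, y to its left, z up, the work surface at z = 0. Lengths are in m, angles in rad, forces in N, time in s.
With the tool pointing down it reaches from about 0.25 to 0.775 m from the base axis. Payload 4 kg.
Tool frame: the origin (TCP) lies midway between the tips of the shut fingers; the grasp point (between the pads) lies 19 mm behind it; z points along the fingers, y is the direction in which the jaws open and shut (so a half turn about z gives the same grasp; the last joint's range is limited). The gripper opens to 94 mm and grips with 3 to 60 N. Pads are 16 mm wide; open, the fingers measure 119 mm over their backs; the gripper's body (75 mm by 177 mm) begins 78 mm behind the grasp point.
Start: joints at [-1.213, 0.087, 1.371, -0, 1.684, -0.103], TCP at [0.245, -0.493, 0.206] pointing down, gripper open.
Joint ranges: [-3.1, 3.1], [-0.76, 2.03], [0.27, 2.55], [-1.08, 4.22], [0.17, 2.65], [-2.57, 2.57]. Speed limits (rad/s): [2.79, 2.79, 3.14, 3.14, 3.14, 3.14].

## Interface

Orientations are given as [roll, pitch, yaw] about the fixed x, y, z axes, in that order (R = Rz(yaw) Ry(pitch) Rx(roll)).
In Python, from bench import robot, cams gives the robot as it stands.
- The arm moves only by the tool step_arm, never from a script. Its argument "plan" is a list that holds one entry, the list of rows, each a list of 5 numbers: the shift along the world's x, y, z in mm, then the turn about the world's z in rad, then the opening in per cent of the stroke, from 0 (shut) to 100 (fully open). In form: [[[tx, ty, tz, turn, fingers], ...]]. A call has 1 to 8 rows; each row is the pose to reach, as a shift and turn from the pose commanded when the call began; what a row does not reach only later rows make up. A row lasts 1/12 s, in which the tool goes at most 41.7 mm and 7.16 degrees, less where a joint would pass 70% of its speed; a pose out of reach is approached as far as the arm can. A call with a gripper value outside its range is refused whole. The fingers move at their own pace and stop on an object; the grip force is fixed at half the most. Time passes only in rows, so rows that repeat a pose let the fingers close. It gives the time, the measured TCP pose, the force and the opening at its end, in the units of the state.
- robot.get_obs(): the state, without advancing time (a new reading comes with each control period).
- cams.snapshot(name): name is "scene" or "top" or "wrist"; returns a dict with "frame" (420x560x3 uint8, red, green, blue), "camera_matrix" (3x3 intrinsics, pixels), "origin" and "attitude" of the camera in the world; the wrist camera has in their place "T_tool_cam" (4x4, takes a point from camera to tool coordinates, whose origin is the TCP and whose axes are the flange's). Camera axes: x right, y down, z forward; pixel columns grow to the right and rows downward; lengths in m; the calibration is good to about 2 mm. A picture is of the moment at which its call begins: read the wrist's pose just before it. There is no depth.
- robot.close_job(): hands the job in, once; it reports no verdict.
The state is a dict: "time": time; "joint_positions": joint angles; "qvel": joint speeds; "joint_torque": joint torques, N m; "tool_pos": TCP position; "ee_rot": TCP orientation; "wrist_force": force on the tool from outside, world axes, zero at the start; "wrist_torque": the same for the moment, N m; "width": finger opening in m.
Only numpy, scipy, OpenCV 4.12 (cv2) and the standard library are available. Lean on these libraries where they do the work, as an engineer would, in place of code of your own. Each camera call takes 0.05 s, during which the arm holds its last target. There are 200 camera calls.

## Working session

There is one attempt and no reset: what is moved stays moved. The work goes in short steps, Python scripts to look and compute and a tool call to move; the robot and the scene stay as the last step left them, time stands still between calls to the robot, and variables do not carry over. Pictures are saved under pics/ and viewed, about 8 in all and at most 12, crops included, and the job is handed in when it is done.

Besides the shell and the picture viewer there is one more tool, called by a JSON object that holds its "op" and its "data". step_arm: Moves the arm, as the interface text tells. Its arguments: {"type":"object","properties":{"plan":{"type":"array"}},"required":["plan"]}

```bash
mkdir -p pics; ls; python3 - <<'E'
from bench import robot,cams
import cv2,pickle
o=robot.get_obs();print(o)
d={}
for n in("scene","top","wrist"):
    s=cams.snapshot(n);d[n]=s
    cv2.imwrite(f"pics/{n}0.png",s["frame"][:,:,::-1])
    print(n,{k:v for k,v in s.items() if k!="frame"})
d["obs"]=o
pickle.dump(d,open("s0.pkl","wb"))
E
```

```text
pics
{'time': 0.0, 'joint_positions': array([-1.21314406e+00,  8.79481825e-02,  1.37220723e+00, -3.63721074e-05,
        1.68357536e+00, -1.03096019e-01]), 'qvel': array([6.67555561e-04, 2.51564950e-04, 6.52922803e-04, 1.03411028e-05,
       1.80212629e-04, 8.80462888e-04]), 'joint_torque': array([ 1.49923108e-03, -3.40173018e+01, -3.02425182e+01,  7.19998847e-02,
        3.28593620e-02, -1.54086010e-04]), 'tool_pos': array([ 0.24434095, -0.49215605,  0.20433174]), 'ee_rot': array([-3.13946217e+00, -1.84083363e-04,  4.60744039e-01]), 'wrist_force': array([ 0.19759441, -0.75438477, -0.80253947]), 'wrist_torque': array([0.01099788, 0.01469581, 0.0221273 ]), 'width': 0.09413932050921525}
scene {'camera_matrix': array([[467.69250619,   0.        , 289.44096444],
       [  0.        , 467.69250619, 204.00430664],
       [  0.        ,   0.        ,   1.        ]]), 'origin': array([ 0.36547093, -0.22152703,  0.99859961]), 'attitude': array([-2.77202355,  0.00750889, -0.67022616])}
top {'camera_matrix': array([[453.80348266,   0.        , 271.70426744],
       [  0.        , 453.80348266, 215.45103998],
       [  0.        ,   0.        ,   1.        ]]), 'origin': array([0.51702772, 0.04415935, 1.03640763]), 'attitude': array([-3.09018874,  0.00833686, -1.59788901])}
wrist {'camera_matrix': array([[347.74680137,   0.        , 276.9626278 ],
       [  0.        , 347.74680137, 210.69138893],
       [  0.        ,   0.        ,   1.        ]]), 'T_tool_cam': array([[-9.33642682e-04, -9.64937223e-01, -2.62479112e-01,
         7.70789921e-02],
       [ 9.99999563e-01, -9.13259736e-04, -1.99650023e-04,
        -3.07503931e-04],
       [-4.70618662e-05, -2.62479184e-01,  9.64937654e-01,
        -1.79115511e-01],
       [ 0.00000000e+00,  0.00000000e+00,  0.00000000e+00,
         1.00000000e+00]])}
```

View pics/scene0.png

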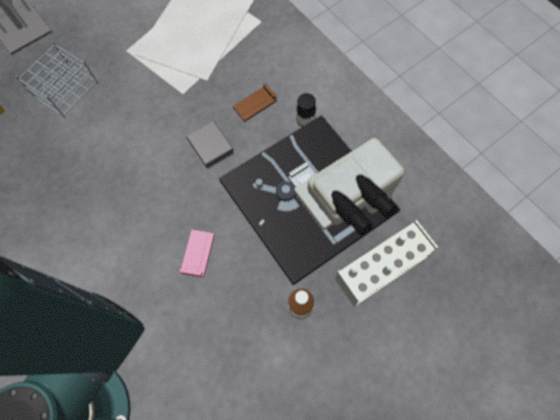

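View pics/top0.png

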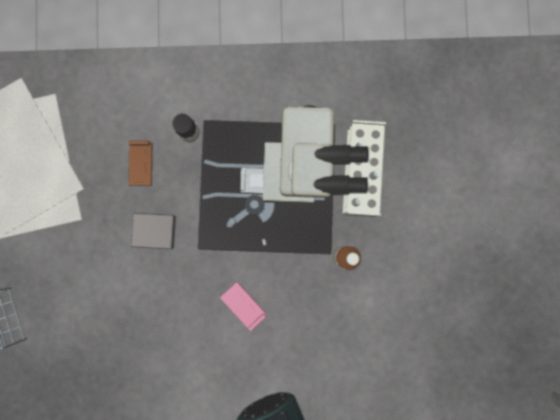

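The stage, collar (about (255,203) in top), lever pointing lower left, white lock mark (264,242) and carrier rear (about (242,180)) are all visible. Next I measure the scope frame from the stage corners and view zoomed crops.

```bash
cat > h.py <<'E'
import numpy as np,cv2
from scipy.spatial.transform import Rotation as R
def cam(s,obs=None):
    if "origin" in s: return s["camera_matrix"],R.from_euler("xyz",s["attitude"]).as_matrix(),np.array(s["origin"])
    T=s["T_tool_cam"];Rt=R.from_euler("xyz",obs["ee_rot"]).as_matrix()
    return s["camera_matrix"],Rt@T[:3,:3],Rt@T[:3,3]+obs["tool_pos"]
def onz(c,uv,z):
    K,r,o=c;d=(r@np.linalg.inv(K)@np.c_[np.atleast_2d(uv),np.ones(len(np.atleast_2d(uv)))].T).T
    return o+d*((z-o[2])/d[:,2])[:,None]
def proj(c,P):
    K,r,o=c;q=(K@r.T@(np.atleast_2d(P)-o).T).T;return q[:,:2]/q[:,2:]
def rigid(A,B): # 2D A->B
    a,b=A.mean(0),B.mean(0);H=(A-a).T@(B-b);th=np.arctan2(H[0,1]-H[1,0],H[0,0]+H[1,1])
    r=np.array([[np.cos(th),-np.sin(th)],[np.sin(th),np.cos(th)]]);return th,b-r@a,r
E
python3 - <<'E'
import pickle
from h import *
d=pickle.load(open("s0.pkl","rb"))
S=np.array([[-155,130],[130,130],[130,-150],[-155,-150]])/1e3
for n,box in(("top",(190,110,150,150)),("scene",(215,110,190,175))):
    s=d[n];f=s["frame"];x,y,w,h=box
    g=np.zeros(f.shape[:2],np.uint8);g[y:y+h,x:x+w]=(f[y:y+h,x:x+w].max(2)<50)*255
    g=cv2.morphologyEx(g,cv2.MORPH_OPEN,np.ones((3,3)))
    c=max(cv2.findContours(g,0,1)[0],key=cv2.contourArea)
    hull=cv2.convexHull(c)
    p=cv2.approxPolyDP(hull,6,True)[:,0]
    print(n,p.tolist(),onz(cam(s),p,.07).round(4).tolist())
    b=(190,110,150,150) if n=="top" else (220,120,160,150)
    im=f[b[1]:b[1]+b[3],b[0]:b[0]+b[2],::-1]
    cv2.imwrite(f"pics/{n}0c.png",cv2.resize(im,None,fx=4.0 if n=="top" else 4,fy=4.0 if n=="top" else 4,interpolation=cv2.INTER_CUBIC))
E
```

```text
top [[194, 125], [190, 134]] [[0.7669, 0.2132, 0.07], [0.7475, 0.2222, 0.07]]
scene [[333, 193], [374, 227], [359, 236], [337, 212]] [[0.6723, 0.0263, 0.07], [0.6894, -0.0856, 0.07], [0.652, -0.0809, 0.07], [0.6508, -0.0122, 0.07]]
```

View pics/top0c.png

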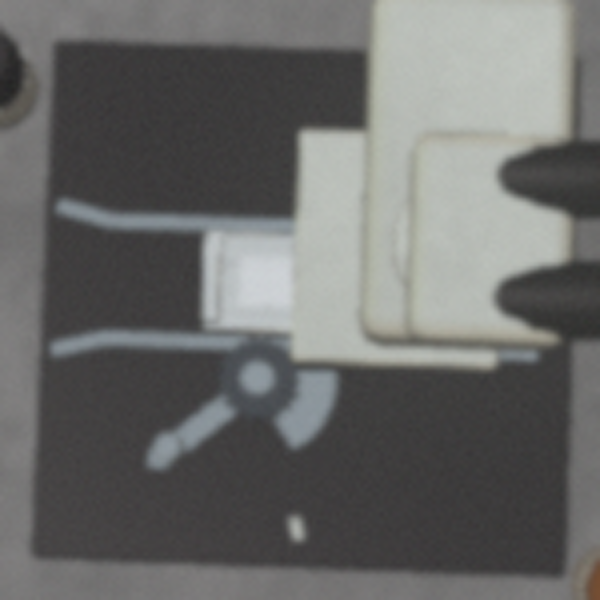

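View pics/scene0c.png

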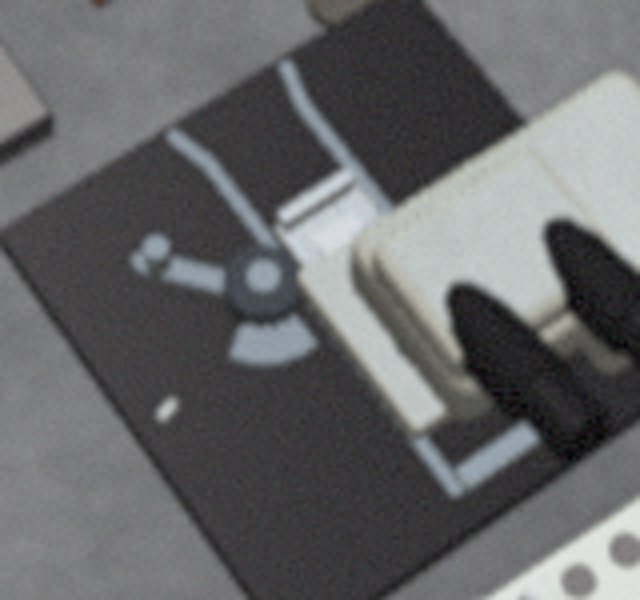

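Top crop (×4): stage corners (55,43), (33,555), (565,575); post (258,377); mark (297,528); push-plate rear edge u≈203, v 232–328; pin near (163,447). Scene crop (×4): post (263,277), mark (167,409), pin (155,247), plate rear-edge top (281,215)–(350,170).

```bash
cat > m.py <<'E'
import pickle
from h import *
d=pickle.load(open("s0.pkl","rb"))
T=lambda p:np.array([190,110])+(np.array(p)-1.5)/4
C=lambda p:np.array([220,120])+(np.array(p)-1.5)/4
mm=np.array
A=mm([[-155,130],[-155,-150],[130,-150],[-36,-52]])/1e3
th9=np.radians(200)+1.5
mk=mm([-36,-52])/1e3+.08*mm([np.cos(th9),np.sin(th9)])
A=np.vstack([A,mk]);Z=[.07,.07,.07,.106,.074]
ct,cs=cam(d["top"]),cam(d["scene"])
B=np.vstack([onz(ct,T(p),z) for p,z in zip([(55,43),(33,555),(565,575),(258,377),(297,528)],Z)])[:,:2]
B2=np.vstack([onz(cs,C(p),z) for p,z in zip([(5,235),(263,277),(167,409)],[.07,.106,.074])])[:,:2]
A2=A[[0,3,4]]; A2=A[[1,3,4]]*1
A2=mm([A[0],A[3],A[4]])
# scene crop left corner is stage corner (-155,-150)
A2=mm([A[1],A[3],A[4]])
for a,b in((A,B),(A2,B2),(np.vstack([A,A2]),np.vstack([B,B2]))):
    th,t,r=rigid(a,b);print(th,t.round(4),((a@r.T+t-b)*1e3).round(1).tolist())
inv=lambda P:((P[:,:2]-t)@r*1e3).round(1)
print("plate top rear, scope mm",inv(onz(ct,[T((203,232)),T((203,328))],.094)).tolist(),inv(onz(cs,[C((281,215)),C((350,170))],.094)).tolist())
for n,P in(("t",onz(ct,T((163,447)),.108)),("s",onz(cs,C((155,247)),.108))):
    q=inv(P)[0]-[-36,-52];print("pin",inv(P),np.hypot(*q),np.arctan2(q[1],q[0])%6.283-np.radians(200))
w=lambda x,y:(r@mm([x,y])/1e3+t).round(4)
print("world: tail0",w(0,0),"axis",w(-36,-52),"pin lock",(r@(mm([-36,-52])/1e3+.058*mm([np.cos(th9),np.sin(th9)]))+t).round(4),"-80",w(-80,0))
E
python3 m.py
```

```text
-1.6322853408172313 [0.6397 0.0468] [[2.5, 0.8], [-1.7, 0.9], [-1.0, -1.3], [0.1, -0.2], [0.1, -0.2]]
-1.6479125772893837 [0.6397 0.0429] [[-1.8, 4.3], [1.3, -2.4], [0.5, -1.8]]
-1.6333948026475311 [0.6401 0.0459] [[3.1, -0.3], [-1.1, 0.2], [-0.8, -2.1], [0.5, -1.1], [0.5, -1.0], [-3.8, 5.2], [1.1, -0.2], [0.5, -0.7]]
plate top rear, scope mm [[-69.2, 23.3], [-67.3, -27.0]] [[-64.4, -22.2], [-65.0, 23.4]]
pin [[-84.2 -90.3]] 61.5640317068335 0.32219197823396906
pin [[-81.6 -90. ]] 59.35789753689057 0.3454871186182511
world: tail0 [0.6401 0.0459] axis [0.5904 0.085 ] pin lock [0.5338 0.0726] -80 [0.6451 0.1257]
```

Scope origin is at about (0.640, 0.046), with its x axis at -1.633 rad. The carrier is about 66 mm short and the collar is at about 0.33. The interface offers no tilt command, so I first check what the arm does at the edge of its reach.

{"op": "step_arm", "data": {"plan": [[[15,-30,40,0,0],[35,-65,80,0,0],[55,-100,100,0,0],[70,-135,100,0,0],[90,-170,100,0,0],[110,-205,100,0,0],[125,-240,100,0,0],[145,-280,100,0,0]]]}}

```text
time: 0.82
tool_pos: [0.3631, -0.7192, 0.2659]
ee_rot: [-3.134, -0.002, 0.461]
wrist_force: [-0.9, 1.5, -5.8]
width: 0.0443
```

{"op": "step_arm", "data": {"plan": [[[20,-35,0,0,0],[35,-70,0,0,0],[50,-100,0,0,0],[50,-100,0,0,0]]]}}

```text
time: 1.15
tool_pos: [0.3786, -0.7513, 0.2499]
ee_rot: [3.081, -0.0, 0.461]
wrist_force: [-0.2, 0.3, -0.9]
width: 0.0178
```

```bash
python3 - <<'E'
from bench import robot
o=robot.get_obs();print({k:o[k] for k in("time","joint_positions","tool_pos","ee_rot","width")})
E
```

```text
{'time': 1.15, 'joint_positions': array([-1.17304122,  0.81876257,  0.27385028,  0.00442487,  1.98813035,
       -0.06087847]), 'tool_pos': array([ 0.37859313, -0.7513085 ,  0.24992688]), 'ee_rot': array([ 3.08061308e+00, -2.21188552e-04,  4.60556941e-01]), 'width': 0.017820929099658926}
```

{"op": "step_arm", "data": {"plan": [[[30,-60,0,0,0],[60,-120,0,0,0],[60,-120,0,0,0],[60,-120,0,0,0]]]}}

```text
time: 1.48
tool_pos: [0.3932, -0.7808, 0.2105]
ee_rot: [3.046, -0.001, 0.461]
wrist_force: [0.2, 0.4, 0.0]
width: 0.0003
```

{"op": "step_arm", "data": {"plan": [[[-20,35,0,0,0],[-40,70,0,0,0],[-60,105,0,0,0],[-75,140,0,0,0],[-90,175,0,0,0],[-90,175,0,0,0]]]}}

```text
time: 1.98
tool_pos: [0.3007, -0.5988, 0.2107]
ee_rot: [3.051, -0.001, 0.461]
wrist_force: [0.5, -1.1, -0.0]
width: 0.0005
```

The tilt gained at the reach limit persists in the commanded pose (now 5°, tips outward). I can build the lean this way. First I turn the tool 90° so the jaws lie across the lean plane.

{"op": "step_arm", "data": {"plan": [[[10,-20,15,0.12,0],[20,-40,30,0.24,0],[30,-60,45,0.36,0],[40,-80,55,0.48,0],[50,-100,60,0.6,0],[50,-100,60,0.72,0],[50,-100,60,0.84,0],[50,-100,60,0.96,0]]]}}

```text
time: 2.65
tool_pos: [0.3534, -0.7063, 0.2717]
ee_rot: [3.045, 0.001, 1.427]
wrist_force: [-0.2, 0.3, 0.2]
width: 0.0003
```

{"op": "step_arm", "data": {"plan": [[[0,0,0,0.12,0],[0,0,0,0.24,0],[0,0,0,0.36,0],[0,0,0,0.48,0],[0,0,0,0.61,0],[0,0,0,0.61,0]]]}}

```text
time: 3.15
tool_pos: [0.3533, -0.7061, 0.2719]
ee_rot: [3.046, 0.001, 2.033]
wrist_force: [0.5, -0.4, -0.2]
width: 0.0006
```

{"op": "step_arm", "data": {"plan": [[[15,-35,0,0,0],[30,-70,0,0,0],[45,-105,0,0,0],[60,-140,0,0,0],[75,-175,0,0,0],[90,-210,0,0,0],[90,-210,0,0,0],[90,-210,0,0,0]]]}}

```text
time: 3.82
tool_pos: [0.3773, -0.7655, 0.2091]
ee_rot: [3.045, 0.036, 2.027]
wrist_force: [0.2, 0.2, 0.0]
width: 0.0003
```

```bash
python3 - <<'E'
from bench import robot
o=robot.get_obs();print({k:o[k] for k in("time","joint_positions","tool_pos","ee_rot","width")})
E
```

```text
{'time': 3.8167, 'joint_positions': array([-1.22023192,  0.8693265 ,  0.27405561,  0.10813642,  1.97053241,
       -1.63483297]), 'tool_pos': array([ 0.37729195, -0.76547498,  0.2091099 ]), 'ee_rot': array([3.04526935, 0.03597527, 2.02716139]), 'width': 0.0003427824357181849}
```

{"op": "step_arm", "data": {"plan": [[[50,-95,65,0,0]]]}}

```text
time: 3.9
tool_pos: [0.3815, -0.7704, 0.2125]
ee_rot: [3.045, 0.059, 2.024]
wrist_force: [-0.2, -0.7, -0.8]
width: 0.0005
```

{"op": "step_arm", "data": {"plan": [[[50,-95,65,0,0]]]}}

```text
time: 3.98
tool_pos: [0.387, -0.776, 0.2225]
ee_rot: [3.044, 0.092, 2.021]
wrist_force: [-0.1, -0.1, -0.2]
width: 0.0005
```

{"op": "step_arm", "data": {"plan": [[[50,-95,65,0,0],[50,-95,65,0,0]]]}}

```text
time: 4.15
tool_pos: [0.394, -0.7814, 0.2357]
ee_rot: [3.043, 0.131, 2.019]
wrist_force: [-0.7, 0.4, 1.0]
width: 0.0005
```

{"op": "step_arm", "data": {"plan": [[[50,-95,65,0,0],[50,-95,65,0,0]]]}}

```text
time: 4.32
tool_pos: [0.4005, -0.7877, 0.2439]
ee_rot: [3.042, 0.165, 2.015]
wrist_force: [0.2, -0.2, -0.9]
width: 0.0006
```

{"op": "step_arm", "data": {"plan": [[[60,-120,0,0,0],[60,-120,0,0,0]]]}}

```text
time: 4.48
tool_pos: [0.413, -0.8094, 0.2187]
ee_rot: [3.041, 0.197, 2.012]
wrist_force: [-0.6, 0.1, -1.3]
width: 0.0005
```

{"op": "step_arm", "data": {"plan": [[[60,-120,0,0,0],[60,-120,0,0,0]]]}}

```text
time: 4.65
tool_pos: [0.4248, -0.8299, 0.192]
ee_rot: [3.04, 0.226, 2.008]
wrist_force: [-0.9, 0.3, 0.1]
width: 0.0005
```

Single-row calls at the limit gain about 0.03 rad each, so I keep going to about 0.7 rad.

{"op": "step_arm", "data": {"plan": [[[50,-85,80,0,0]]]}}

```text
time: 4.73
tool_pos: [0.4283, -0.8316, 0.196]
ee_rot: [3.038, 0.241, 2.004]
wrist_force: [0.5, -0.0, -2.9]
width: 0.0004
```

{"op": "step_arm", "data": {"plan": [[[50,-85,80,0,0]]]}}

```text
time: 4.82
tool_pos: [0.4338, -0.835, 0.2161]
ee_rot: [3.036, 0.278, 2.002]
wrist_force: [0.6, -0.6, -0.0]
width: 0.0
```

{"op": "step_arm", "data": {"plan": [[[50,-85,80,0,0]]]}}

```text
time: 4.9
tool_pos: [0.4389, -0.8384, 0.2352]
ee_rot: [3.035, 0.315, 1.999]
wrist_force: [0.6, -0.3, 0.9]
width: 0.0002
```

{"op": "step_arm", "data": {"plan": [[[50,-85,80,0,0]]]}}

```text
time: 4.98
tool_pos: [0.4436, -0.8414, 0.2497]
ee_rot: [3.033, 0.345, 1.996]
wrist_force: [-0.6, 0.3, 0.7]
width: 0.0004
```

{"op": "step_arm", "data": {"plan": [[[50,-85,80,0,0]]]}}

```text
time: 5.07
tool_pos: [0.4481, -0.8448, 0.2621]
ee_rot: [3.031, 0.374, 1.993]
wrist_force: [0.4, 0.1, -0.0]
width: 0.0008
```

{"op": "step_arm", "data": {"plan": [[[50,-85,80,0,0]]]}}

```text
time: 5.15
tool_pos: [0.4526, -0.8484, 0.2735]
ee_rot: [3.028, 0.402, 1.989]
wrist_force: [-0.5, 0.3, 0.1]
width: 0.0003
```

{"op": "step_arm", "data": {"plan": [[[50,-85,80,0,0]]]}}

```text
time: 5.23
tool_pos: [0.4571, -0.8521, 0.2843]
ee_rot: [3.025, 0.43, 1.985]
wrist_force: [-1.2, -0.5, -0.1]
width: 0.0007
```

{"op": "step_arm", "data": {"plan": [[[50,-85,80,0,0]]]}}

```text
time: 5.32
tool_pos: [0.4615, -0.856, 0.2949]
ee_rot: [3.022, 0.458, 1.981]
wrist_force: [0.5, 0.3, -0.9]
width: 0.0004
```

{"op": "step_arm", "data": {"plan": [[[50,-85,80,0,0]]]}}

```text
time: 5.4
tool_pos: [0.4659, -0.86, 0.3053]
ee_rot: [3.019, 0.486, 1.977]
wrist_force: [-0.3, 0.1, -0.4]
width: 0.0003
```

{"op": "step_arm", "data": {"plan": [[[50,-85,80,0,0]]]}}

```text
time: 5.48
tool_pos: [0.4703, -0.864, 0.3157]
ee_rot: [3.016, 0.515, 1.973]
wrist_force: [-0.0, -0.5, -0.5]
width: 0.0007
```

{"op": "step_arm", "data": {"plan": [[[50,-85,80,0,0]]]}}

```text
time: 5.57
tool_pos: [0.4747, -0.8681, 0.3262]
ee_rot: [3.012, 0.543, 1.969]
wrist_force: [-0.0, -0.3, -0.1]
width: 0.0003
```

{"op": "step_arm", "data": {"plan": [[[50,-85,80,0,0]]]}}

```text
time: 5.65
tool_pos: [0.4791, -0.8722, 0.3365]
ee_rot: [3.008, 0.572, 1.965]
wrist_force: [-0.5, -0.3, 1.0]
width: 0.0001
```

{"op": "step_arm", "data": {"plan": [[[50,-85,80,0,0]]]}}

```text
time: 5.73
tool_pos: [0.4834, -0.8763, 0.3466]
ee_rot: [3.003, 0.6, 1.96]
wrist_force: [-0.1, 0.8, 0.1]
width: 0.0001
```

{"op": "step_arm", "data": {"plan": [[[50,-85,80,0,0]]]}}

```text
time: 5.82
tool_pos: [0.4876, -0.8805, 0.3567]
ee_rot: [2.998, 0.629, 1.955]
wrist_force: [-0.6, -0.2, 0.1]
width: 0.0008
```

{"op": "step_arm", "data": {"plan": [[[50,-85,80,0,0]]]}}

```text
time: 5.9
tool_pos: [0.4918, -0.8848, 0.3665]
ee_rot: [2.993, 0.657, 1.95]
wrist_force: [0.8, 0.1, -0.3]
width: 0.0003
```

{"op": "step_arm", "data": {"plan": [[[50,-85,80,0,0]]]}}

```text
time: 5.98
tool_pos: [0.4959, -0.8891, 0.3764]
ee_rot: [2.988, 0.686, 1.944]
wrist_force: [-0.2, -0.3, 0.8]
width: 0.0006
```

{"op": "step_arm", "data": {"plan": [[[50,-85,80,0,0]]]}}

```text
time: 6.07
tool_pos: [0.5001, -0.8935, 0.3861]
ee_rot: [2.982, 0.714, 1.938]
wrist_force: [0.4, 0.5, 0.3]
width: 0.0002
```

```bash
python3 - <<'E'
from bench import robot
from h import *
o=robot.get_obs();print({k:o[k] for k in("time","joint_positions","tool_pos","ee_rot","width")})
r=R.from_euler("xyz",o["ee_rot"]).as_matrix();print(r.round(3))
z=r[:,2];print("lean",np.degrees(np.arccos(-z[2])),"dir",np.arctan2(z[1],z[0]), "jaw",np.arctan2(r[1,1],r[0,1]))
E
```

```text
{'time': 6.0667, 'joint_positions': array([-1.16099076,  0.75877027,  0.27478742,  0.1339547 ,  1.39092039,
       -1.56258353]), 'tool_pos': array([ 0.50005783, -0.89345173,  0.38607774]), 'ee_rot': array([2.98196917, 0.71401223, 1.93820399]), 'width': 0.000249708736042312}
[[-0.271  0.884  0.381]
 [ 0.705  0.452 -0.546]
 [-0.655  0.12  -0.746]]
lean 41.74350158944031 dir -0.9623296598316259 jaw 0.472449408167113
```

Lean is now 41.7°. I move over to behind the carrier at safe height, turning by -0.53 on the way.

{"op": "step_arm", "data": {"plan": [[[0,40,5,-0.02,0],[0,80,10,-0.04,0],[0,120,15,-0.06,0],[5,160,20,-0.08,0],[10,200,25,-0.1,0],[15,240,30,-0.13,0],[20,280,30,-0.16,0],[25,320,30,-0.2,0]]]}}

```text
time: 6.73
tool_pos: [0.5242, -0.5713, 0.4169]
ee_rot: [2.98, 0.714, 1.735]
wrist_force: [0.8, -0.1, 0.1]
width: 0.0003
```

{"op": "step_arm", "data": {"plan": [[[5,40,0,-0.03,0],[10,80,0,-0.06,0],[15,120,0,-0.09,0],[20,160,0,-0.12,0],[25,200,0,-0.15,0],[30,240,0,-0.18,0],[35,280,0,-0.2,0],[40,320,0,-0.22,0]]]}}

```text
time: 7.4
tool_pos: [0.5648, -0.2509, 0.4158]
ee_rot: [2.98, 0.712, 1.517]
wrist_force: [0.4, -0.3, 0.3]
width: 0.0004
```

```bash
cat > st.py <<'E'
from bench import robot
from h import *
o=robot.get_obs();print(o["time"],o["joint_positions"].round(3),o["tool_pos"].round(4),o["ee_rot"].round(3),o["wrist_force"].round(1),o["width"])
r=R.from_euler("xyz",o["ee_rot"]).as_matrix()
z=r[:,2];print("lean",np.degrees(np.arccos(-z[2])),"dir",np.arctan2(z[1],z[0]), "jaw",np.arctan2(r[1,1],r[0,1]),"-x",np.arctan2(-r[1,0],-r[0,0]))
th=-1.6334;q=o["tool_pos"][:2]-[.6401,.0459];c,s=np.cos(th),np.sin(th)
print("scope mm",1e3*(c*q[0]+s*q[1]),1e3*(-s*q[0]+c*q[1]),1e3*o["tool_pos"][2]-70)
E
python3 st.py
```

```text
7.4 [-0.151  0.031  1.191 -0.677  1.617 -0.298] [ 0.5648 -0.2509  0.4158] [2.98  0.712 1.517] [ 0.4 -0.3  0.3] 0.0003619686089879209
lean 41.63852698419725 dir -1.379391797874834 jaw 0.052491381454255345 -x -1.6246738681965849
scope mm 300.89823113664374 -56.54207473808633 345.79879534437225
```

{"op": "step_arm", "data": {"plan": [[[10,40,0,-0.02,0],[20,80,0,-0.04,0],[30,120,0,-0.06,0],[40,160,0,-0.08,0],[50,200,0,-0.1,0],[60,240,0,-0.1,0],[70,280,0,-0.1,0],[75,320,0,-0.1,0]]]}}

```text
time: 8.07
tool_pos: [0.6407, 0.0691, 0.4146]
ee_rot: [2.981, 0.711, 1.42]
wrist_force: [0.5, 0.4, 0.2]
width: 0.0
```

```bash
python3 st.py
```

```text
8.0667 [ 0.37   0.437  0.702 -0.814  2.07   0.079] [0.6407 0.0691 0.4146] [2.981 0.711 1.42 ] [0.5 0.4 0.2] 4.3243748167699065e-05
lean 41.587612285346864 dir -1.4793439171268856 jaw -0.046146331360576075 -x -1.721998828103874
scope mm -23.230193434279652 -0.8751537327833717 344.6450595589634
```

{"op": "step_arm", "data": {"plan": [[[3,41,0,0,0],[6,82,0,0,0],[6,82,-40,0,0],[6,82,-80,0,0],[6,82,-120,0,0],[6,82,-160,0,0],[6,82,-200,0,0],[6,82,-240,0,0]]]}}

```text
time: 8.73
tool_pos: [0.6458, 0.1494, 0.1732]
ee_rot: [2.981, 0.71, 1.419]
wrist_force: [0.1, 1.1, -0.2]
width: 0.0008
```

{"op": "step_arm", "data": {"plan": [[[0,0,-10,0,0],[0,0,-30,0,0],[0,0,-45,0,0],[0,0,-45,0,0]]]}}

```text
time: 9.07
tool_pos: [0.6448, 0.1488, 0.1273]
ee_rot: [2.988, 0.713, 1.423]
wrist_force: [-0.3, 0.7, -0.1]
width: 0.0004
```

```bash
python3 st.py; python3 - <<'E'
from bench import cams
import cv2
s=cams.snapshot("top");f=s["frame"][:,:,::-1]
cv2.imwrite("pics/top1.png",cv2.resize(f[90:270,150:350],None,fx=3,fy=3,interpolation=cv2.INTER_CUBIC))
E
```

```text
9.0667 [ 0.47   0.565  1.09  -0.677  1.758  0.524] [0.6448 0.1488 0.1273] [2.988 0.713 1.423] [-0.3  0.7 -0.1] 0.0004437163875513357
lean 41.63054632534917 dir -1.486433412899388 jaw -0.047029161079145364 -x -1.7187128134309395
scope mm -102.95256247314617 -1.7045933153697606 57.315360847674995
```

View pics/top1.png

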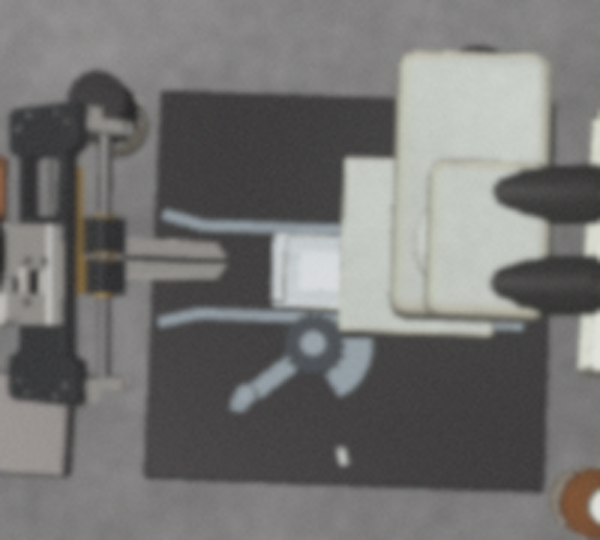

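Tips are centred on the channel behind the push plate, with the jar and slide box clear. Lower and approach.

{"op": "step_arm", "data": {"plan": [[[1,0,-15,0,0],[1,0,-30,0,0],[1,0,-45,0,0],[1,0,-45,0,0],[1,0,-45,0,0]]]}}

```text
time: 9.53
tool_pos: [0.6457, 0.1485, 0.0832]
ee_rot: [2.987, 0.714, 1.422]
wrist_force: [0.0, -0.7, 0.2]
width: 0.0007
```

{"op": "step_arm", "data": {"plan": [[[-1,-10,0,0,0],[-1,-20,0,0,0],[-2,-30,0,0,0],[-2,-35,0,0,0],[-2,-40,0,0,0],[-3,-45,0,0,0]]]}}

```text
time: 10.03
tool_pos: [0.6441, 0.1034, 0.0861]
ee_rot: [2.98, 0.71, 1.417]
wrist_force: [-0.2, 1.6, 1.4]
width: 0.0008
```

```bash
python3 st.py
```

```text
10.0333 [ 0.413  0.542  1.21  -0.682  1.643  0.546] [0.6441 0.1034 0.0861] [2.98  0.71  1.417] [-0.2  1.6  1.4] 0.0007704929474823537
lean 41.544578430742646 dir -1.4799410487591826 jaw -0.04794251745362096 -x -1.724340692992227
scope mm -57.686070054148814 0.4135501216417708 16.066743876133728
```

{"op": "step_arm", "data": {"plan": [[[0,-5,-4,0,0],[-1,-10,-5,0,0],[-1,-15,-5,0,0],[-1,-20,-5,0,0],[-2,-25,-5,0,0],[-2,-30,-5,0,0],[-2,-35,-5,0,0],[-2,-35,-5,0,0]]]}}

```text
time: 10.7
tool_pos: [0.6414, 0.0676, 0.08]
ee_rot: [2.983, 0.712, 1.418]
wrist_force: [-1.1, -0.7, -0.3]
width: 0.0005
```

```bash
python3 st.py; python3 - <<'E'
from bench import cams
import cv2
s=cams.snapshot("scene");f=s["frame"][:,:,::-1]
cv2.imwrite("pics/sc1.png",cv2.resize(f[100:270,190:390],None,fx=3.5,fy=3.5,interpolation=cv2.INTER_CUBIC))
E
```

```text
10.7 [ 0.367  0.51   1.27  -0.693  1.595  0.528] [0.6414 0.0676 0.08  ] [2.983 0.712 1.418] [-1.1 -0.7 -0.3] 0.0005061399854255904
lean 41.6246858259482 dir -1.483894988358562 jaw -0.0487926805860853 -x -1.7235431928393028
scope mm -21.767523730192902 -0.08220673834102919 10.035397448427005
```

View pics/sc1.png

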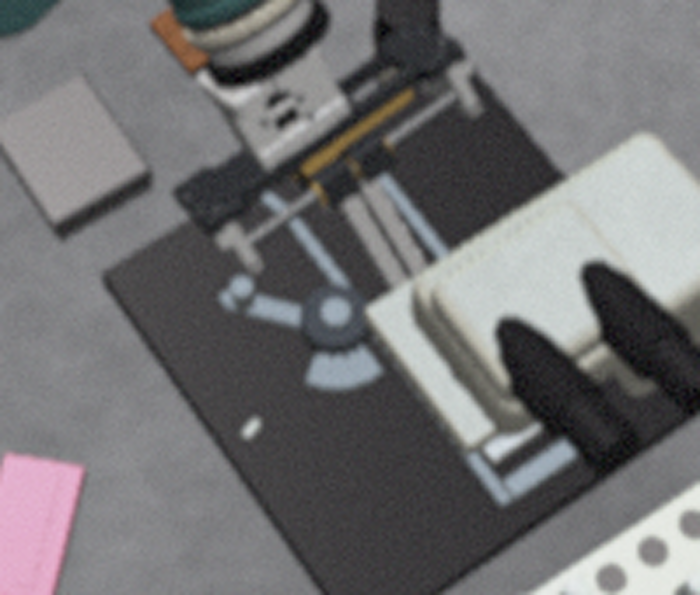

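The carrier is still moving correctly; its front (about (510,440)) is short of the end stop at about (540,470). I push the last bit slowly and watch the force.

{"op": "step_arm", "data": {"plan": [[[0,-3,0,0,0],[0,-6,0,0,0],[-1,-9,0,0,0],[-1,-11,0,0,0],[-1,-11,0,0,0]]]}}

```text
time: 11.17
tool_pos: [0.6404, 0.0575, 0.0801]
ee_rot: [2.983, 0.712, 1.419]
wrist_force: [-0.9, 0.7, -0.2]
width: 0.0002
```

{"op": "step_arm", "data": {"plan": [[[0,-2,0,0,0],[0,-3,0,0,0]]]}}

```text
time: 11.33
tool_pos: [0.6406, 0.0549, 0.0801]
ee_rot: [2.983, 0.711, 1.419]
wrist_force: [-0.4, 1.8, -0.6]
width: 0.0006
```

{"op": "step_arm", "data": {"plan": [[[0,-1,0,0,0],[0,-2,0,0,0]]]}}

```text
time: 11.5
tool_pos: [0.6409, 0.0535, 0.08]
ee_rot: [2.982, 0.71, 1.419]
wrist_force: [1.0, 3.6, 0.3]
width: 0.0002
```

```bash
python3 st.py
```

```text
11.5 [ 0.348  0.495  1.291 -0.696  1.576  0.517] [0.6409 0.0535 0.08  ] [2.982 0.71  1.419] [1.  3.6 0.3] 0.00016287379356625813
lean 41.51497782892065 dir -1.4805380662183472 jaw -0.04713547792226384 -x -1.7223181150032147
scope mm -7.619739430317297 0.3263967586040572 9.993348482311873
```

{"op": "step_arm", "data": {"plan": [[[0,-1,0,0,0],[0,-2,0,0,0]]]}}

```text
time: 11.67
tool_pos: [0.6418, 0.0529, 0.0801]
ee_rot: [2.98, 0.707, 1.42]
wrist_force: [2.0, 7.6, 0.2]
width: 0.0004
```

{"op": "step_arm", "data": {"plan": [[[0,-1,0,0,0],[0,-2,0,0,0]]]}}

```text
time: 11.83
tool_pos: [0.6423, 0.0526, 0.0801]
ee_rot: [2.979, 0.704, 1.421]
wrist_force: [1.4, 12.7, 1.5]
width: 0.0004
```

{"op": "step_arm", "data": {"plan": [[[0,-1,0,0,0],[0,-2,0,0,0],[0,-2,0,0,0]]]}}

```text
time: 12.08
tool_pos: [0.6423, 0.0524, 0.0801]
ee_rot: [2.979, 0.701, 1.422]
wrist_force: [0.7, 15.4, 1.1]
width: 0.0006
```

```bash
python3 st.py; python3 - <<'E'
from bench import cams
import cv2
s=cams.snapshot("scene");f=s["frame"][:,:,::-1]
cv2.imwrite("pics/sc2.png",cv2.resize(f[160:260,250:390],None,fx=5,fy=5,interpolation=cv2.INTER_CUBIC))
E
```

```text
12.0833 [ 0.343  0.489  1.296 -0.691  1.565  0.512] [0.6423 0.0524 0.0801] [2.979 0.701 1.422] [ 0.7 15.4  1.1] 0.0006321362015952957
lean 41.06007367879145 dir -1.4704366594076732 jaw -0.04331783263265369 -x -1.7196112434368265
scope mm -6.62853044933851 1.8359265713806088 10.057477026467652
```

View pics/sc2.png

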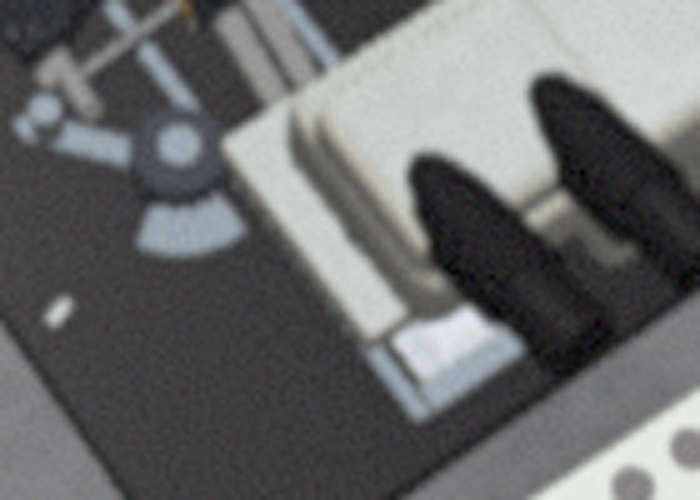

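The carrier front is flush on the end stop, force 15 N, collar unmoved. Retreat straight back, rise, shift over behind the lever pin.

{"op": "step_arm", "data": {"plan": [[[0,10,0,0,0],[1,30,0,0,0],[3,60,0,0,0],[5,90,5,0,0],[5,112,25,0,0],[5,112,55,0,0],[5,112,55,0,0]]]}}

```text
time: 12.72
tool_pos: [0.6479, 0.1607, 0.1418]
ee_rot: [2.97, 0.709, 1.412]
wrist_force: [0.7, -1.4, 2.8]
width: 0.0002
```

```bash
python3 st.py; python3 - <<'E'
from bench import cams
import cv2
s=cams.snapshot("top");f=s["frame"][:,:,::-1]
cv2.imwrite("pics/top2.png",cv2.resize(f[90:270,150:350],None,fx=3,fy=3,interpolation=cv2.INTER_CUBIC))
E
```

```text
12.7167 [ 0.484  0.568  1.056 -0.681  1.78   0.524] [0.6479 0.1607 0.1418] [2.97  0.709 1.412] [ 0.7 -1.4  2.8] 0.0002224745798556663
lean 41.583325841858496 dir -1.4697101970147954 jaw -0.04685206561380415 -x -1.730027868085289
scope mm -115.06616765439374 0.6201413189340739 71.80149641514166
```

View pics/top2.png

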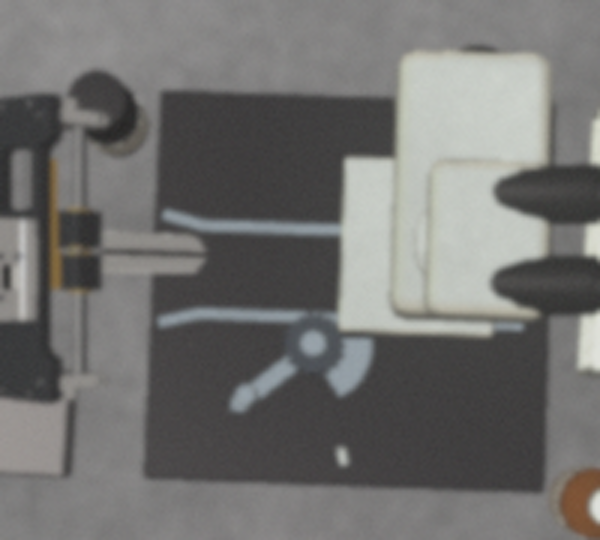

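{"op": "step_arm", "data": {"plan": [[[-30,0,0,0,0],[-60,0,0,0,0],[-90,0,0,0,0],[-90,0,-15,0,0],[-90,0,-35,0,0],[-90,0,-48,0,0],[-90,0,-48,0,0]]]}}

```text
time: 13.35
tool_pos: [0.5536, 0.1572, 0.0825]
ee_rot: [2.992, 0.716, 1.424]
wrist_force: [-1.3, 0.2, 0.3]
width: 0.0003
```

```bash
python3 st.py
```

```text
13.35 [ 0.544  0.453  1.349 -0.643  1.691  0.672] [0.5536 0.1572 0.0825] [2.992 0.716 1.424] [-1.3  0.2  0.3] 0.00028510795804256444
lean 41.77167117666261 dir -1.4917509767839459 jaw -0.04802649261795518 -x -1.717526186413106
scope mm -105.67548586562485 -93.25288142307461 12.523715912578567
```

{"op": "step_arm", "data": {"plan": [[[0,0,6,0,0],[0,0,12,0,0],[2,-6,12,0,0],[4,-12,12,0,0],[0,-16,12,0,0],[-4,-20,12,0,0],[-9,-26,12,0,0],[-13,-31,12,0,0]]]}}

```text
time: 14.02
tool_pos: [0.5422, 0.128, 0.0999]
ee_rot: [2.981, 0.71, 1.419]
wrist_force: [0.7, 3.6, 2.2]
width: 0.0007
```

{"op": "step_arm", "data": {"plan": [[[-3,-7,0,0,0],[-5,-14,0,0,0],[-6,-19,0,0,0],[-7,-24,0,0,0],[-7,-24,0,0,0]]]}}

```text
time: 14.43
tool_pos: [0.5345, 0.1027, 0.0986]
ee_rot: [2.985, 0.713, 1.419]
wrist_force: [-1.6, 1.6, -0.1]
width: 0.0005
```

```bash
python3 st.py; python3 - <<'E'
from bench import cams
import cv2
s=cams.snapshot("scene");f=s["frame"][:,:,::-1]
cv2.imwrite("pics/sc3.png",cv2.resize(f[120:250,210:370],None,fx=4,fy=4,interpolation=cv2.INTER_CUBIC))
E
```

```text
14.4333 [ 0.484  0.339  1.469 -0.661  1.646  0.634] [0.5345 0.1027 0.0986] [2.985 0.713 1.419] [-1.6  1.6 -0.1] 0.0005240293781021035
lean 41.62928089081102 dir -1.4852924111082768 jaw -0.0486459069127174 -x -1.7223155296609045
scope mm -50.13205513055516 -108.93651017380289 28.609766742345727
```

View pics/sc3.png

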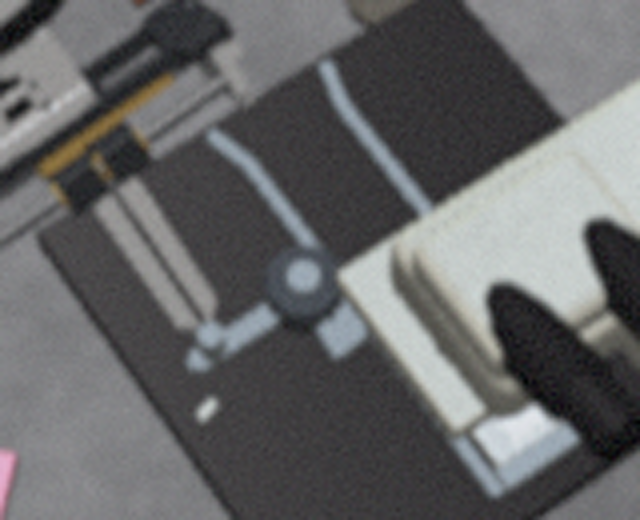

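Lever pin now at crop (209,333), post (303,276), mark (207,409); carrier still flush at the stop. Compute the angle.

```bash
cat > ang.py <<'E'
import sys,pickle
from h import *
d=pickle.load(open("s0.pkl","rb"));cs=cam(d["scene"])
v=list(map(float,sys.argv[1:]));ox,oy,k=v[:3]
c=lambda i:np.array([ox,oy])+(np.array(v[i:i+2])-1.5)/k
P=onz(cs,c(3),.108)[0,:2];A=onz(cs,c(5),.106)[0,:2];M=onz(cs,c(7),.074)[0,:2]
a=lambda q:np.arctan2(*(q-A)[::-1])
print("pin r",np.hypot(*(P-A)),"mark r",np.hypot(*(M-A)),"mark-pin rad",(a(M)-a(P)),"pin joint",(a(P)+1.6334-np.radians(200))%6.2832)
E
python3 ang.py 210 120 4 209 333 303 276 207 409
```

```text
pin r 0.057827925365287865 mark r 0.07972454437802041 mark-pin rad -5.991727941661054 pin joint 1.2078650374944053
```

{"op": "step_arm", "data": {"plan": [[[0,-4,0,0,0],[0,-8,0,0,0],[0,-12,0,0,0],[0,-15,0,0,0],[0,-16,0,0,0],[0,-16,0,0,0]]]}}

```text
time: 14.98
tool_pos: [0.5358, 0.0874, 0.0991]
ee_rot: [2.982, 0.712, 1.418]
wrist_force: [-0.6, 1.2, -1.2]
width: 0.0004
```

```bash
python3 st.py; python3 - <<'E'
from bench import cams
import cv2
s=cams.snapshot("scene");f=s["frame"][:,:,::-1]
cv2.imwrite("pics/sc4.png",cv2.resize(f[150:250,230:370],None,fx=5,fy=5,interpolation=cv2.INTER_CUBIC))
E
```

```text
14.9833 [ 0.461  0.322  1.49  -0.668  1.627  0.619] [0.5358 0.0874 0.0991] [2.982 0.712 1.418] [-0.6  1.2 -1.2] 0.00039545213796308586
lean 41.60904259276648 dir -1.4821839745479584 jaw -0.04791883761430672 -x -1.7231595616614588
scope mm -34.922138167485485 -106.72742138933904 29.06518705055973
```

View pics/sc4.png

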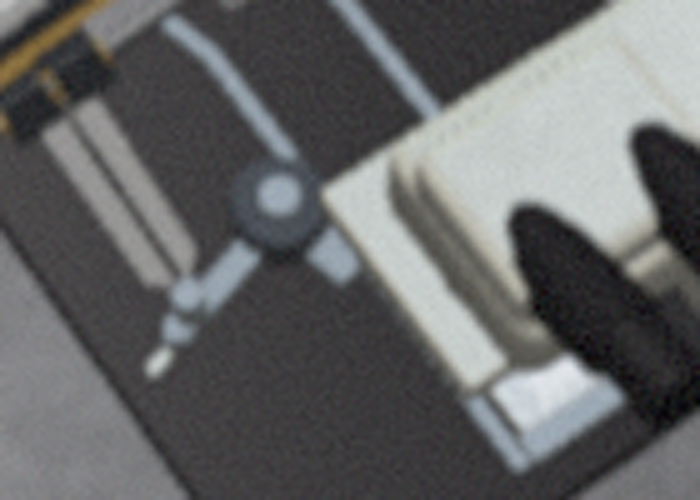

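Pin at (187,295), post (279,195), mark (159,361).

```bash
python3 ang.py 230 150 5 187 295 279 195 159 361
```

```text
pin r 0.05839050793863373 mark r 0.0796346314173839 mark-pin rad 0.006049372116034846 pin joint 1.4924108860721486
```

The collar is at the mark to within 0.01 rad. Back off straight and rise, then a last look.

{"op": "step_arm", "data": {"plan": [[[0,8,0,0,0],[1,20,0,0,0],[2,40,10,0,0],[3,60,40,0,0],[3,70,80,0,0],[3,80,110,0,0],[3,80,110,0,0],[3,80,110,0,0]]]}}

```text
time: 15.7
tool_pos: [0.54, 0.1701, 0.2119]
ee_rot: [2.976, 0.707, 1.416]
wrist_force: [-0.7, 0.4, -0.6]
width: 0.0003
```

```bash
python3 st.py; python3 - <<'E'
from bench import cams
import cv2,pickle
from h import *
s=cams.snapshot("scene");f=s["frame"]
cv2.imwrite("pics/sc5.png",cv2.resize(f[150:250,230:370,::-1],None,fx=5,fy=5,interpolation=cv2.INTER_CUBIC))
E
```

```text
15.7 [ 0.573  0.346  1.224 -0.666  1.879  0.559] [0.54   0.1701 0.2119] [2.976 0.707 1.416] [-0.7  0.4 -0.6] 0.0003329398595041889
lean 41.44132236910982 dir -1.4731093467600374 jaw -0.04627147338916535 -x -1.7255662081385847
scope mm -117.69863460243049 -107.70971241204519 141.87498135324748
```

View pics/sc5.png

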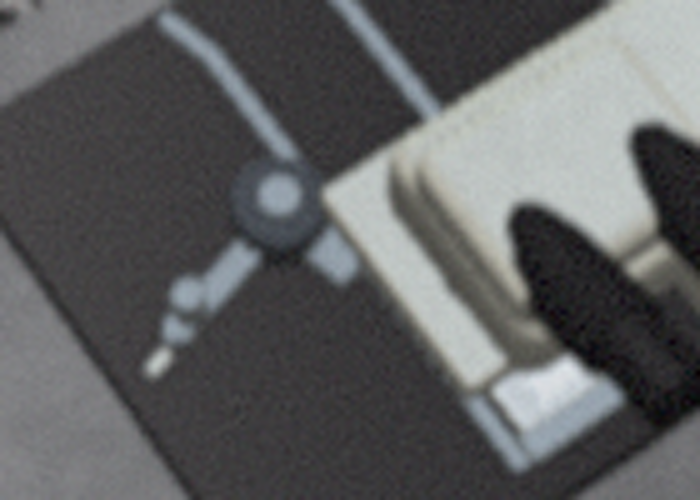

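The lever stayed at the mark (pin still at (187,295), mark at (159,361)). The carrier front is flush against the stop and the tool is clear, so I hand in.

```bash
python3 -c "
from bench import robot
print(robot.close_job())"
```

```text
the job is handed in; nothing more can be done
None
```

The carrier is home, the collar is turned to its locked mark, and the job is handed in at 15.7 s of the 58 s allowed; the hand-in reports no verdict.

- **Lean:** The move interface has no tilt command. I built about 41.6° of lean by pulling the arm against its reach limit in small moves, because each later move kept the tilt already gained.
- **Push:** The carrier started about 66 mm short. I pushed it under the hood with the collar still open (about 0.33 rad) until it met the end stop and the force rose to about 15 N. No step report showed a sign of hitting the head.
- **Lock:** I backed out and pushed the lever pin round its arc in two stages. The image then gave 1.49 rad, with lever and mark in line to about 0.01 rad.

**Last checks:**
- After letting go, the lever was still on the mark.
- The carrier front looked flush with the stop.
- The wrist force was at noise level and the tool was about 140 mm above the stage.

**Limits of the checks:**
- The carrier's rear is hidden under the hood, so "home" rests on its visible front and on where the push stopped, not on a direct measurement of the tail.
- I watched the bystanders in the pictures and saw none move, but did not measure them.
- The two cameras disagreed by up to about 5 mm on one stage corner and 2–5 mm on the carrier's starting position. That did not affect the result, because the push ended on contact and the lock was set from the lever and mark in one image.

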